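# Tuck the slide carrier under the dust flap and hold it flat

### The job

Take the white slide carrier by its orange fin and slide its front edge under the blue flap that laps over the loading bay, straight and centred, without lifting the flap, until you feel it meet the spring-backed stop hidden underneath, and push that home. Finish while still holding it there: stop pushed home, carrier lying flat and pressed down on the bay's bed with a firm finger's push, not let go. Leave the tubes, tip box and notebook where they are.

Things in the scene. Friction and masses are not known exactly. Their poses are not given: they have to be found in the camera images.
- carrier: Loose slide carrier, 85 to 170 g: white plate 120 (x) x 76 (y) x 4 mm with three glass slides and an upright orange grip fin. Origin: centre of the plate's underside; +x to the front edge (the one to tuck), z up. It starts flat on the bench. Fin at x = -40 mm: 10 mm thick along x, 36 mm wide along y, from z = 4 to z = 50 mm. Take it from above, closing along the carrier's x.
- carrier_nose (a point): Middle of the carrier's front edge at its underside, 60 mm ahead of the carrier's origin; axes as the carrier's.
- carrier_grip (a point): Middle of the fin, 34 mm above the plate's underside (30 mm above its top), at carrier x = -40 mm: a good point to grip; axes as the carrier's.
- bay: Loading bay fixed on the bench: flat dark grey bed 190 (x) x 130 (y) mm, top 12 mm above the bench. Origin: centre of its underside; +x is the way the carrier is pushed in. The bed is clear from x = -95 mm to the flap's free edge at x = +20 mm; under the flap, side strips leave 104 mm clear width. Beyond x = +92 mm a white hinge housing, 34 mm high.
- bay_lip (a point): Point on the bed's top below the middle of the flap's free edge (bay x = +20 mm); axes as the bay's. Bed-to-flap gap 8 mm. The spring-backed stop, 6.5 mm high and 90 mm wide, crosses the bed out of sight under the flap, its front face somewhere 18 to 36 mm in from the free edge: feel for it.
- flap (a joint): Lift angle of the blue dust flap in rad: 0 = lying level, grows as its free edge lifts (0.1 rad = 6.6 mm there). Flap 66 long x 128 wide x 3 mm thick, 50 g, hinged at bay x = +86 mm, underside 8 mm above the bed when down; it lifts freely and falls back.
- tube_a: Standing tube with blue cap, 34 mm across the cap, 110 mm tall; origin at the centre of its foot. Bystander.
- tube_b: A second such tube. Bystander.
- tip_box: Grey and blue pipette-tip box 120 x 85 x 67 mm; origin at the centre of its underside. Bystander.
- notebook: Open notebook 150 x 210 x 10 mm; origin at the centre of its underside. Bystander.
- stop (a joint): How far the hidden spring-backed stop is pushed in along bay +x, in m: 0 = untouched, 0.004 = home against its rigid end. The spring starts to give at 2 N and is home at 5 N; it pushes back when let go.

How it is judged:
On the way:
1. with the carrier's edge under the flap, the hidden stop is pushed in (value of joint stop above 0.0025 m and x of carrier_nose in the frame of bay_lip above 0.015 m and z of carrier_nose in the frame of bay_lip below 0.004 m), for 0.1 s.
At the end, for the whole second after the job is handed in: Front edge under the flap, hidden stop pushed in over 2 mm of its 4; edge within 12 mm of the centre line and 0.1 rad of the bay's direction; carrier at rest, flat on the bed (edge under 2.5 mm up, tilt under 0.03 rad), pressed on it by over 4 N, fingers on it; flap down (under 0.03 rad) (value of joint stop above 0.002 m and x of carrier_nose in the frame of bay_lip above 0.015 m and z of carrier_nose in the frame of bay_lip below 0.0025 m and y of carrier_nose in the frame of bay_lip between -0.012 and 0.012 m and angle between the x axis of carrier and the x axis of bay, either way round below 0.1 rad and angle between carrier's own z axis and vertical below 0.03 rad and value of joint flap below 0.03 rad and contact force between carrier and bay above 4 N and contact force between the fingers and carrier above 2 N and linear speed of carrier below 0.01 m/s); the arm keeps its last pose, push and grip.
It fails at once if the flap is lifted more than 0.1 rad (value of joint flap above 0.1 rad).
It fails at once if a bystander is moved more than 20 mm (distance of any of tube_a, tube_b, tip_box, notebook from where it was at the start of the episode above 0.02 m).
It fails at once if a tube is knocked over (angle between any of tube_a, tube_b's own z axis and vertical above 0.5 rad).
It also fails if it takes over 42 s, if anything falls off the work surface, if the arm or the gripper's body presses on something with over 40 N, if the wrist force passes 120 N, or if a joint passes its speed limit or range.

### The arm

A 6-joint arm with a two-finger parallel gripper is mounted at the origin on the work surface. World frame = base frame: x ahead of the robot, y to its left, z up, the work surface at z = 0. Lengths are in m, angles in rad, forces in N, time in s.
With the tool pointing down it reaches from about 0.35 to 0.85 m from the base axis. Payload 8.1 kg.
Tool frame: the origin (TCP) lies at the centre of the arm's flange, where the gripper is bolted on; the fingertips stand 186 mm ahead of it and the grasp point (between the pads) lies 167 mm ahead of it; z points along the fingers, y is the line along which they close (so a half turn about z gives the same grasp; the last joint's range is limited). The gripper opens to 93 mm and grips with 3 to 60 N. Pads are 15 mm wide; open, the fingers measure 128 mm over their backs; the gripper's body (75 mm by 188 mm) begins 65 mm behind the grasp point.
Start: joints at [-1.207, 0.13, 1.488, -0, 1.523, -0.085], TCP at [0.26, -0.541, 0.405] pointing down, gripper open.
Joint ranges: [-2.96, 2.96], [-0.89, 2.26], [0.02, 2.5], [-1.34, 4.48], [0, 2.73], [-2.66, 2.66]. Speed limits (rad/s): [2.39, 2.39, 2.79, 3.14, 3.14, 3.14].

### API

Orientations are given as a rotation vector (axis times angle).
In Python, from plant import read_state, read_camera, camera_params, robot gives the robot as it stands.
- The arm moves only by the tool carry_out, never from a script. Its argument "targets" is a list of rows, each an object of numbers: "hand": the opening in per cent of the stroke, from 0 (shut) to 100 (fully open); "x", "y", "z": the shift along the tool's x, y, z in m; "ax", "ay", "az": the turn, a rotation vector about the tool's x, y, z in rad. In form: [{"hand": .., "x": .., "y": .., "z": .., "ax": .., "ay": .., "az": ..}, ...]. A call has 1 to 8 rows; each row is the pose to reach, as a shift and turn from the pose commanded when the call began, along the tool's axes at that moment; what a row does not reach only later rows make up. A row lasts 1/8 s, in which the tool goes at most 62.5 mm and 10.7 degrees, less where a joint would pass 70% of its speed; a pose out of reach is approached as far as the arm can. A call with a gripper value outside its range is refused whole. The fingers move at their own pace and stop on an object; "newtons" is the grip in N (left out, the last holds). Time passes only in rows, so rows that repeat a pose let the fingers close. It gives the time, the measured TCP pose, the force, the opening and the grip force at its end, in the units of the state.
- read_state(): the state, without advancing time (a new reading comes with each control period).
- read_camera(name): name is "scene" or "side" or "wrist"; returns (picture, depth): 384x512x3 uint8, blue, green, red; 384x512 float32, m along the optical axis (not along the pixel's ray), 0 where there is no reading.
- camera_params(name): a dict with "fx", "fy", "cx", "cy" (pixels), "position" and "rotation" of the camera in the world. Camera axes: x right, y up, looking along -z (the intrinsics and any distortion apply to the point x, -y, -z); pixel columns grow to the right and rows downward; lengths in m; the calibration is good to about 2 mm. A picture is of the moment at which its call begins: read the wrist's pose just before it. camera_params takes no time and is no camera call; for the wrist camera it gives the pose at the moment of the call.
- robot.close_job(): hands the job in; it is judged then, once.
The state is a dict: "t": time; "q": joint angles; "dq": joint speeds; "joint_torque": joint torques, N m; "tool_pos": TCP position; "orientation": TCP orientation; "force": force on the tool from outside, world axes, zero at the start; "wrist_torque": the same for the moment, N m; "opening": finger opening in m; "gripper_force": force on a finger pad.
Only numpy, scipy, OpenCV 4.12 (cv2) and the standard library are available. Lean on these libraries where they do the work, as an engineer would, in place of code of your own. Each camera call takes 0.05 s, during which the arm holds its last target. There are 200 camera calls.

## Working session

There is one attempt and no reset: what is moved stays moved. The work goes in short steps, Python scripts to look and compute and a tool call to move; the robot and the scene stay as the last step left them, time stands still between calls to the robot, and variables do not carry over. Pictures are saved under pics/ and viewed, at most 10 in all, crops included, and the job is handed in when it is done.

Besides the shell and the picture viewer there is one more tool, called after ">>>" as name([rows], argument=value, ...), one row to a line, values as JSON. carry_out: Moves the arm, as the interface text tells. Its arguments: {"type":"object","properties":{"targets":{"type":"array","items":{"type":"object","properties":{"hand":{"type":"number"},"x":{"type":"number"},"y":{"type":"number"},"z":{"type":"number"},"ax":{"type":"number"},"ay":{"type":"number"},"az":{"type":"number"}}}},"newtons":{"type":"number"}},"required":["targets"]}

```bash
mkdir -p pics; ls; cat > h.py <<'E'
import numpy as np, cv2
from plant import read_state, read_camera, camera_params, robot
def pts(name, depth, p):
    h,w=depth.shape; u,v=np.meshgrid(np.arange(w),np.arange(h))
    c=np.stack([(u-p['cx'])/p['fx']*depth,-(v-p['cy'])/p['fy']*depth,-depth],-1)
    return c@np.array(p['rotation']).T+np.array(p['position'])
def grab(name):
    p=camera_params(name); im,d=read_camera(name); return im,d,p
E
python3 - <<'E'
from h import *
s=read_state(); print(s)
ims=[]
for n in ['scene','side']:
    im,d,p=grab(n); np.savez(n+'.npz',im=im,d=d,**p); ims.append(im); print(n,p)
cv2.imwrite('pics/a.png',ims[0]);cv2.imwrite('pics/b.png',ims[1])
E
```

```text
pics
{'t': 0.0, 'q': array([-1.20740465e+00,  1.31160957e-01,  1.48925332e+00,  1.45867519e-06,
        1.52297507e+00, -8.53834754e-02]), 'dq': array([-4.57375865e-04,  2.80232955e-05,  7.37780545e-04, -5.92752831e-04,
        1.75107948e-03,  5.57166176e-04]), 'joint_torque': array([ 2.26295386e-03, -5.59831703e+01, -4.91757810e+01,  7.69509422e-02,
        3.52764514e-02, -1.58348134e-04]), 'tool_pos': array([ 0.26026895, -0.54036895,  0.40370151]), 'orientation': array([-3.06109973e+00, -6.98637602e-01,  3.88555019e-04]), 'force': array([-0.38558004,  0.43049982, -0.57897028]), 'wrist_torque': array([-0.02680365,  0.03982713,  0.03770934]), 'gripper_force': 0.0, 'opening': 0.09314927655400894}
scene {'fx': 379.0902466619398, 'fy': 379.0902466619398, 'cx': 257.30070889619594, 'cy': 186.42001801768242, 'position': array([0.95060496, 0.48126782, 0.81583784]), 'rotation': array([0.28936295, 0.74134266, 2.32433727])}
side {'fx': 391.9082291201983, 'fy': 391.9082291201983, 'cx': 260.88885341615935, 'cy': 190.41734975696494, 'position': array([0.406764  , 0.64213375, 0.81034813]), 'rotation': array([ 0.14155528, -0.90218985, -2.6660366 ])}
```

```bash
sed -i "s/np.array(p\['rotation'\]).T/cv2.Rodrigues(np.array(p['rotation']))[0].T/" h.py; python3 -c "
import cv2,numpy as np
cv2.imwrite('pics/ab.png',cv2.resize(np.vstack([cv2.imread('pics/a.png'),cv2.imread('pics/b.png')]),None,fx=.78,fy=.78))"
```

```text
(no output)
```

View pics/a.png

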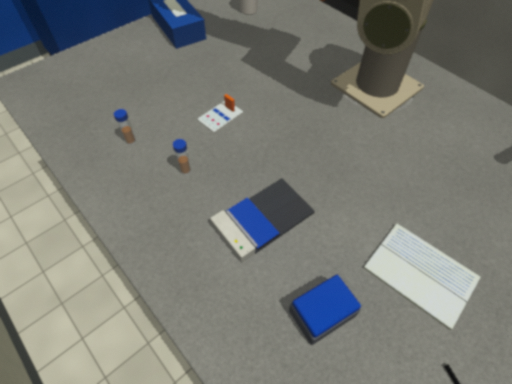

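View pics/b.png

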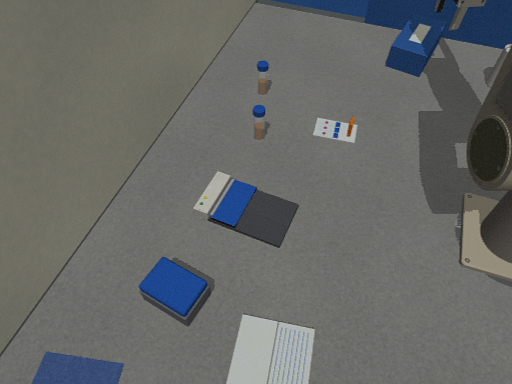

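Scene: carrier at (220,115) with its fin at (230,103), bay (262,218) with the flap at (254,222), tubes at (125,125) and (181,155). Side: carrier (336,130), fin (351,127), bay (250,210). Next I measure these with masks and depth.

```bash
cat > m.py <<'E'
from h import *
def rect(P): 
    r=cv2.minAreaRect(P[:,:2].astype(np.float32)*1000); return np.round(r[0],1),np.round(r[1],1),round(r[2],1)
def masks(im):
    hsv=cv2.cvtColor(im,cv2.COLOR_BGR2HSV); H,S,V=[hsv[...,i].astype(int) for i in range(3)]
    return dict(orange=(H<18)&(S>180)&(V>120), white=(S<50)&(V>170), blue=(H>105)&(H<130)&(S>150)&(V>80), dark=(V<75)&(S<60))
E
python3 - <<'E'
from m import *
rois={'scene':dict(orange=(215,90,245,115),white=(195,95,246,135),blue=(225,195,282,250),dark=(240,170,320,240),house=(205,205,262,262)),
'side':dict(orange=(340,112,362,140),white=(308,114,362,146),blue=(205,175,262,230),dark=(230,185,302,250),house=(190,168,235,216))}
for n in rois:
    z=np.load(n+'.npz'); im=z['im']; p={k:z[k] for k in('fx','fy','cx','cy','position','rotation')}
    W=pts(n,z['d'],p); M=masks(im)
    for k,(a,b,c,d) in rois[n].items():
        m=np.zeros(im.shape[:2],bool); m[b:d,a:c]=1; m&=M['white' if k=='house' else k]
        nn,l,st,_=cv2.connectedComponentsWithStats(m.astype(np.uint8)); 
        m=l==1+np.argmax(st[1:,4]); 
        P=W[m&(z['d']>0)]; print(n,k,len(P),'med',np.round(np.median(P,0),4),'z5/95',np.round(np.percentile(P[:,2],[5,95]),4),rect(P), 'pix',np.round(np.argwhere(m).mean(0)))
E
```

```text
scene orange 36 med [ 0.4348 -0.2206  0.0482] z5/95 [0.0243 0.0512] (array([ 432.8, -223.9]), array([ 9.3, 35. ]), 1.5) pix [ 99. 229.]
scene white 325 med [ 0.5046 -0.222   0.0046] z5/95 [0.0015 0.0073] (array([ 502.7, -225.3]), array([57.8, 81.2]), 2.4) pix [120. 212.]
scene blue 1108 med [0.6474 0.1344 0.0231] z5/95 [0.0207 0.0252] (array([645.3, 130.7]), array([128. ,  69.6]), 84.6) pix [222. 254.]
scene dark 1758 med [0.5599 0.1416 0.0119] z5/95 [0.0095 0.0142] (array([571. , 136.5]), array([128.4, 129.4]), 85.6) pix [206. 282.]
scene house 726 med [0.7091 0.1267 0.034 ] z5/95 [0.0318 0.0363] (array([709. , 124.6]), array([127.5,  37.7]), 86.4) pix [233. 232.]
side orange 43 med [ 0.4325 -0.212   0.0485] z5/95 [0.0124 0.0527] (array([ 433.3, -225.4]), array([ 6.8, 37.1]), 2.7) pix [125. 351.]
side white 272 med [ 0.5056 -0.2209  0.0055] z5/95 [0.0033 0.0079] (array([ 504.5, -222.9]), array([53.8, 76.9]), 5.2) pix [128. 324.]
side blue 1047 med [0.6483 0.1332 0.024 ] z5/95 [0.0215 0.0262] (array([650.9, 129. ]), array([128.4,  65.2]), 85.7) pix [203. 234.]
side dark 2230 med [0.5612 0.1424 0.0129] z5/95 [0.0098 0.0153] (array([565.5, 133.6]), array([139.9, 126. ]), 84.1) pix [218. 266.]
side house 519 med [0.7086 0.1274 0.0349] z5/95 [0.0327 0.0373] (array([709.5, 125.5]), array([126.4,  35.6]), 84.8) pix [192. 212.]
```

```bash
cat > go.py <<'E'
from m import *
from scipy.spatial.transform import Rotation as R
def Rt(yaw): # tool y along world yaw, z down
    y=np.array([np.cos(yaw),np.sin(yaw),0]); z=np.array([0,0,-1.]); return R.from_matrix(np.stack([np.cross(y,z),y,z],1))
def plan(x,y,z,yaw):
    s=read_state(); R0=R.from_rotvec(s['orientation']); print('t',s['t'],'now',np.round(s['tool_pos'],4),'F',np.round(s['force'],1))
    print('shift',np.round(R0.inv().apply(np.array([x,y,z])-s['tool_pos']),4),'turn',np.round((R0.inv()*Rt(yaw)).as_rotvec(),4))
E
python3 - <<'E'
from go import *
plan(.433,-.225,.32,.05)
for n,rs in {'scene':[(105,100,140,122),(165,135,192,153)],'side':[(250,55,275,72),(248,100,270,117)]}.items():
    z=np.load(n+'.npz'); im=z['im']; p={k:z[k] for k in('fx','fy','cx','cy','position','rotation')}
    W=pts(n,z['d'],p); M=masks(im)['blue']
    for a,b,c,d in rs:
        P=W[b:d,a:c][M[b:d,a:c]]; print(n,np.round(np.median(P,0),3),len(P))
E
```

```text
t 0.1 now [ 0.2603 -0.5404  0.4038] F [ 0.3 -0.5 -0.1]
shift [ 0.2924 -0.209   0.0842] turn [-1.400e-03 -1.100e-03 -1.172e+00]
scene [ 0.732 -0.306  0.11 ] 100
scene [ 0.675 -0.115  0.11 ] 113
side [ 0.728 -0.305  0.11 ] 91
side [ 0.673 -0.114  0.11 ] 116
```

>>> carry_out([
  {"hand": 100,"x": 0.292,"y": -0.209,"z": 0.084,"az": -1.172},
  {"hand": 100,"x": 0.292,"y": -0.209,"z": 0.084,"az": -1.172},
  {"hand": 100,"x": 0.292,"y": -0.209,"z": 0.084,"az": -1.172},
  {"hand": 100,"x": 0.292,"y": -0.209,"z": 0.084,"az": -1.172},
  {"hand": 100,"x": 0.292,"y": -0.209,"z": 0.084,"az": -1.172},
  {"hand": 100,"x": 0.292,"y": -0.209,"z": 0.084,"az": -1.172},
  {"hand": 100,"x": 0.292,"y": -0.209,"z": 0.084,"az": -1.172},
  {"hand": 100,"x": 0.292,"y": -0.209,"z": 0.084,"az": -1.172},
])

```text
schema error: expected keys hand, x, y, z, ax, ay, az
```

>>> carry_out([
  {"hand": 60,"x": 0,"y": 0,"z": 0},
  {"hand": 60,"x": 0,"y": 0,"z": 0},
])

```text
schema error: expected keys hand, x, y, z, ax, ay, az
```

```bash
python3 - <<'E'
from go import *
im,d,p=grab('wrist'); cv2.imwrite('pics/w1.png',im); np.savez('w1.npz',im=im,d=d,**p)
print(p['position'])
plan(.433,-.225,.201,.05)
W=pts('w',d,p);M=masks(im)
for k in('orange','white'):
    n,l,st,_=cv2.connectedComponentsWithStats(M[k].astype(np.uint8))
    for i in range(1,n):
        if st[i,4]>150:
            m=(l==i)&(d>0); P=W[m]; print(k,st[i],np.round(np.median(P,0),4),np.round(np.percentile(P[:,2],[5,95]),4),rect(P))
E
```

```text
[ 0.32302572 -0.50899306  0.38388016]
t 0.15 now [ 0.2603 -0.5404  0.4039] F [-0.5  0.1  0. ]
shift [ 0.2924 -0.2089  0.2033] turn [-1.200e-03 -1.000e-03 -1.172e+00]
white [    0     0   512   206 72867] [ 3.557e-01 -5.055e-01  2.000e-04] [-0.0011  0.0016] (array([ 330.2, -522.5]), array([221.4, 591.6]), 24.6)
white [   0  165   30   85 2100] [ 8.350e-02 -2.948e-01  1.000e-04] [-0.0011  0.0013] (array([  85.7, -297. ]), array([108.4,  37. ]), 15.3)
white [ 363  165  118   94 4731] [ 0.3012 -0.6928  0.0809] [0.0798 0.082 ] (array([ 299.4, -698.8]), array([121.5,  40.7]), 78.5)
white [  101   319   299    61 11288] [ 3.380e-02 -5.856e-01 -3.000e-04] [-0.0015  0.0319] (array([  47.8, -653. ]), array([339.2, 336.3]), 84.6)
```

View pics/w1.png

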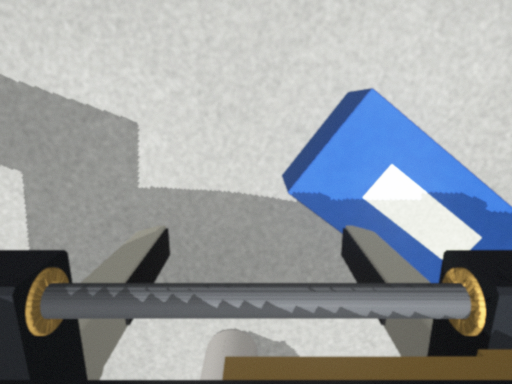

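The move was refused because all keys are needed. The wrist picture shows only the bench and the tissue box (290-512, 90-280); the camera sits about 70 mm towards tool +x, so I'll stop 70 mm short of the fin in y.

>>> carry_out([
  {"hand": 100,"x": 0.265,"y": -0.13,"z": 0.08,"ax": 0,"ay": 0,"az": -1.172},
  {"hand": 100,"x": 0.265,"y": -0.13,"z": 0.08,"ax": 0,"ay": 0,"az": -1.172},
  {"hand": 60,"x": 0.265,"y": -0.13,"z": 0.08,"ax": 0,"ay": 0,"az": -1.172},
  {"hand": 60,"x": 0.265,"y": -0.13,"z": 0.08,"ax": 0,"ay": 0,"az": -1.172},
  {"hand": 60,"x": 0.265,"y": -0.13,"z": 0.08,"ax": 0,"ay": 0,"az": -1.172},
  {"hand": 60,"x": 0.265,"y": -0.13,"z": 0.08,"ax": 0,"ay": 0,"az": -1.172},
  {"hand": 60,"x": 0.265,"y": -0.13,"z": 0.08,"ax": 0,"ay": 0,"az": -1.172},
  {"hand": 60,"x": 0.265,"y": -0.13,"z": 0.08,"ax": 0,"ay": 0,"az": -1.172},
])

```text
t: 1.15
tool_pos: [0.4427, -0.3082, 0.3244]
orientation: [-2.165, -2.276, 0.0]
force: [0.5, -0.5, 1.9]
opening: 0.0551
gripper_force: 0.0
```

```bash
python3 - <<'E'
from go import *
im,d,p=grab('wrist'); cv2.imwrite('pics/w2.png',im); np.savez('w2.npz',im=im,d=d,**p)
print(p['position'])
plan(.433,-.225,.201,.05)
W=pts('w',d,p);M=masks(im)
for k in('orange','white'):
    n,l,st,_=cv2.connectedComponentsWithStats(M[k].astype(np.uint8))
    for i in range(1,n):
        if st[i,4]>150:
            m=(l==i)&(d>0); P=W[m]; print(k,st[i],np.round(np.median(P,0),4),np.round(np.percentile(P[:,2],[5,95]),4),rect(P))
E
```

```text
[ 0.43833095 -0.23693423  0.30452479]
t 1.2 now [ 0.4426 -0.3084  0.3245] F [0.7 0.2 0.6]
shift [ 0.0837 -0.0055  0.1235] turn [-0.0003 -0.0003 -0.0012]
white [  215    17   182   170 13804] [ 0.4842 -0.2233  0.0042] [-0.0003  0.0058] (array([ 485.4, -239.8]), array([132.3, 174.8]), 82.0)
white [404 135  23  16 152] [ 5.878e-01 -2.615e-01  5.000e-04] [-0.0008  0.0015] (array([ 586.3, -261.8]), array([21. , 12.7]), 10.3)
white [359 178  24  27 185] [ 5.552e-01 -3.065e-01  2.000e-04] [-0.0008  0.0014] (array([ 553.8, -307.7]), array([20.1, 21.2]), 49.1)
white [395 187  30  20 249] [ 5.877e-01 -3.135e-01  1.000e-04] [-0.0008  0.0014] (array([ 590.4, -312.7]), array([18.3, 29.5]), 90.0)
white [375 219  32  17 153] [ 5.813e-01 -3.455e-01  1.000e-04] [-0.0008  0.0013] (array([ 576.4, -345.9]), array([28.8, 14.5]), 17.8)
```

View pics/w2.png

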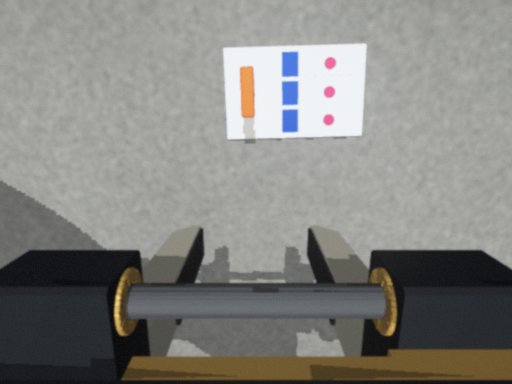

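The carrier lies at (223-366, 44-139), with the fin top around (247,92). I'll measure it exactly.

```bash
python3 - <<'E'
from go import *
z=np.load('w2.npz'); im,d=z['im'],z['d']; W=pts('w',d,z)
hsv=cv2.cvtColor(im,cv2.COLOR_BGR2HSV).astype(int)
R_=np.zeros(d.shape,bool); R_[30:150,210:380]=1
o=R_&(hsv[...,0]<20)&(hsv[...,1]>150)
top=o&(W[...,2]>.046)
print('fin top',top.sum(),rect(W[top]),W[top].mean(0))
c=cv2.findContours(((hsv[...,1]<25)&(hsv[...,2]>215)&R_|o).astype(np.uint8),0,1)[0]; c=max(c,key=cv2.contourArea)
r=cv2.minAreaRect(c); print(r)
b=cv2.boxPoints(r) 
# ray cast to z=0.004
Rm=cv2.Rodrigues(z['rotation'])[0]
q=np.stack([(b[:,0]-z['cx'])/z['fx'],-(b[:,1]-z['cy'])/z['fy'],-np.ones(4)],1)@Rm.T
P=z['position']+q*((.004-z['position'][2])/q[:,2])[:,None]; print(np.round(P,4),P.mean(0),[np.linalg.norm(P[i]-P[i-1]) for i in range(4)],[np.arctan2(*(P[i]-P[i-1])[1::-1]) for i in range(4)])
E
```

```text
fin top 524 (array([ 431.8, -227. ]), array([ 8. , 33.2]), 2.7) [ 0.43197403 -0.22663062  0.05012681]
((295.68719482421875, 91.05178833007812), (91.64830780029297, 143.19869995117188), 88.36341857910156)
[[ 0.4092 -0.1904  0.004 ]
 [ 0.5289 -0.1813  0.004 ]
 [ 0.5414 -0.2567  0.004 ]
 [ 0.4134 -0.2666  0.004 ]] [ 0.47323019 -0.22375693  0.004     ] [np.float64(0.07632010675094965), np.float64(0.1201132913434654), np.float64(0.07640174679762728), np.float64(0.12845499905713142)] [np.float64(1.6256471069578888), np.float64(0.07540648486500784), np.float64(-1.406625558137859), np.float64(-3.0646056352588733)]
```

>>> carry_out([
  {"hand": 60,"x": 0.082,"y": -0.0065,"z": 0,"ax": 0,"ay": 0,"az": -0.016},
  {"hand": 60,"x": 0.082,"y": -0.0065,"z": 0.03,"ax": 0,"ay": 0,"az": -0.016},
  {"hand": 60,"x": 0.082,"y": -0.0065,"z": 0.08,"ax": 0,"ay": 0,"az": -0.016},
  {"hand": 60,"x": 0.082,"y": -0.0065,"z": 0.123,"ax": 0,"ay": 0,"az": -0.016},
  {"hand": 60,"x": 0.082,"y": -0.0065,"z": 0.123,"ax": 0,"ay": 0,"az": -0.016},
  {"hand": 0,"x": 0.082,"y": -0.0065,"z": 0.123,"ax": 0,"ay": 0,"az": -0.016},
  {"hand": 0,"x": 0.082,"y": -0.0065,"z": 0.123,"ax": 0,"ay": 0,"az": -0.016},
  {"hand": 0,"x": 0.082,"y": -0.0065,"z": 0.123,"ax": 0,"ay": 0,"az": -0.016},
], newtons=40)

```text
t: 2.2
tool_pos: [0.4329, -0.2275, 0.2035]
orientation: [2.145, 2.291, 0.001]
force: [-0.2, 0.2, -0.1]
opening: 0.0306
gripper_force: 0.0
```

>>> carry_out([
  {"hand": 0,"x": 0,"y": 0,"z": 0,"ax": 0,"ay": 0,"az": 0},
  {"hand": 0,"x": 0,"y": 0,"z": 0,"ax": 0,"ay": 0,"az": 0},
], newtons=40)

```text
t: 2.45
tool_pos: [0.4322, -0.2269, 0.202]
orientation: [2.147, 2.293, 0.0]
force: [1.2, 0.4, -0.0]
opening: 0.0106
gripper_force: 0.8
```

>>> carry_out([
  {"hand": 0,"x": 0,"y": 0,"z": -0.03,"ax": 0,"ay": 0,"az": 0},
  {"hand": 0,"x": 0.02,"y": 0,"z": -0.08,"ax": 0,"ay": 0,"az": 0},
  {"hand": 0,"x": 0.07,"y": 0,"z": -0.11,"ax": 0,"ay": 0,"az": 0.05},
  {"hand": 0,"x": 0.13,"y": 0.01,"z": -0.13,"ax": 0,"ay": 0,"az": 0.1},
  {"hand": 0,"x": 0.185,"y": 0.03,"z": -0.13,"ax": 0,"ay": 0,"az": 0.15},
  {"hand": 0,"x": 0.23,"y": 0.07,"z": -0.13,"ax": 0,"ay": 0,"az": 0.15},
  {"hand": 0,"x": 0.25,"y": 0.105,"z": -0.13,"ax": 0,"ay": 0,"az": 0.15},
  {"hand": 0,"x": 0.25,"y": 0.105,"z": -0.13,"ax": 0,"ay": 0,"az": 0.15},
])

```text
t: 3.45
tool_pos: [0.5215, 0.0313, 0.3311]
orientation: [-2.309, -2.129, 0.001]
force: [-0.2, -0.3, -1.2]
opening: 0.01
gripper_force: 40.0
```

>>> carry_out([
  {"hand": 0,"x": 0,"y": 0,"z": 0,"ax": 0,"ay": 0,"az": 0},
  {"hand": 0,"x": 0,"y": 0,"z": 0,"ax": 0,"ay": 0,"az": 0},
])

```text
t: 3.7
tool_pos: [0.5198, 0.0288, 0.3317]
orientation: [-2.314, -2.125, 0.001]
force: [-0.2, -0.1, -0.4]
opening: 0.0098
gripper_force: 40.0
```

```bash
python3 - <<'E'
from go import *
im,d,p=grab('wrist'); cv2.imwrite('pics/w3.png',im); np.savez('w3.npz',im=im,d=d,**p)
s=read_state();print(s['t'],s['tool_pos'],s['force'],s['gripper_force'],s['opening'])
o=R.from_rotvec(s['orientation']).as_matrix(); print('toolyaw',np.arctan2(o[1,1],o[0,1]))
E
```

```text
3.75 [0.51987036 0.02874397 0.33180891] [ 0.80276953  0.2220084  -1.34534448] 39.98965322971344 0.009742226341135812
toolyaw -0.08518957019617843
```

View pics/w3.png

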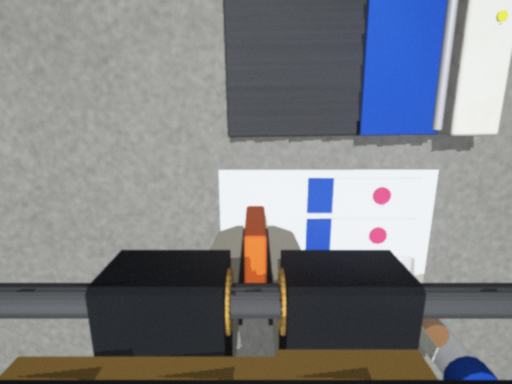

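The bed is at (223-363, 0-137), the flap at (361-447, 0-135), and the held carrier at (219-438, 170-280) with its fin at (256,240). Next: line fits.

```bash
cat > fit.py <<'E'
from go import *
z=np.load('w3.npz'); im,d=z['im'],z['d']; W=pts('w',d,z)
hsv=cv2.cvtColor(im,cv2.COLOR_BGR2HSV).astype(int); H,S,V=[hsv[...,i] for i in range(3)]
Rm=cv2.Rodrigues(z['rotation'])[0]
def cast(uv,h):
    uv=np.array(uv,float); q=np.stack([(uv[:,0]-z['cx'])/z['fx'],-(uv[:,1]-z['cy'])/z['fy'],-np.ones(len(uv))],1)@Rm.T
    return z['position']+q*((h-z['position'][2])/q[:,2])[:,None]
def line(P,name):
    vx,vy,x0,y0=cv2.fitLine(P[:,:2].astype(np.float32)*1000,cv2.DIST_HUBER,0,.01,.01).ravel()
    print(name,'ang',round(float(np.arctan(vy/vx) if abs(vx)>abs(vy) else -np.arctan(vx/vy)),4),'pt',np.round([x0,y0],1)); return vx,vy,x0,y0
blue=(H>105)&(H<130)&(S>150)&(V>80); dark=(V<75)&(S<80)
low=lambda m,cols,r0,r1:[(u,r0+np.where(m[r0:r1,u])[0].max()+.5) for u in cols]
left=lambda m,rows,c0,c1:[(c0+np.where(m[v,c0:c1])[0].min()-.5,v) for v in rows]
right=lambda m,rows,c0,c1:[(c0+np.where(m[v,c0:c1])[0].max()+.5,v) for v in rows]
up=lambda m,cols,r0,r1:[(u,r0+np.where(m[r0:r1,u])[0].min()-.5) for u in cols]
line(cast(low(dark,range(240,355),100,150),.012),'bed near')
line(cast(low(blue,range(370,432),100,150),.023),'flap near')
line(cast(left(blue,range(5,125),340,420),.023),'flap edge')
line(cast(left(dark,range(5,125),200,260),.012),'bed rear')
white=(S<40)&(V>200)
wm=white&(np.abs(W[...,2]-np.median(W[180:200,240:290,2]))<.02)
h=np.median(W[180:200,240:290,2]); print('plate z',h, 'front z',np.median(W[180:260,410:425,2]))
line(cast(up(wm,range(230,425),150,240),h),'plate far')
line(cast(right(wm,range(180,245),380,450),h),'plate front')
line(cast(left(wm,range(180,225),205,240),h),'plate rear')
E
python3 fit.py
```

```text
Traceback (most recent call last):
  File "fit.py", line 16, in <module>
    line(cast(low(dark,range(240,355),100,150),.012),'bed near')
              ~~~^^^^^^^^^^^^^^^^^^^^^^^^^^^^^
  File "fit.py", line 12, in <lambda>
    low=lambda m,cols,r0,r1:[(u,r0+np.where(m[r0:r1,u])[0].max()+.5) for u in cols]
                                   ~~~~~~~~~~~~~~~~~~~~~~~~~~~^^
ValueError: zero-size array to reduction operation maximum which has no identity
```

```bash
python3 -c "
import numpy as np,cv2
im=np.load('w3.npz')['im'];h=cv2.cvtColor(im,cv2.COLOR_BGR2HSV);print(h[60,200:400:20],h[100:145:6,300],h[190,250])"; sed -i 's/dark=.*/dark=(V<90)\&~blue/' fit.py; python3 fit.py
```

```text
[[ 40   5 166]
 [ 40   5 167]
 [111  27  96]
 [105  26  97]
 [110  24  95]
 [114  27  95]
 [109  30  95]
 [105  33  94]
 [113  32  95]
 [111 195 212]] [[110  25  91]
 [109  22  92]
 [111  21  86]
 [111  19  94]
 [110  25  90]
 [110  25  93]
 [ 90   6  91]
 [ 20   5 157]] [108   5 246]
bed near ang -0.074 pt [553.   71.4]
flap near ang -0.0634 pt [641.9  66.4]
flap edge ang -0.0731 pt [616.2 124.3]Traceback (most recent call last):
  File "fit.py", line 19, in <module>
    line(cast(left(dark,range(5,125),200,260),.012),'bed rear')
              ~~~~^^^^^^^^^^^^^^^^^^^^^^^^^^^
  File "fit.py", line 13, in <lambda>
    left=lambda m,rows,c0,c1:[(c0+np.where(m[v,c0:c1])[0].min()-.5,v) for v in rows]
                                  ~~~~~~~~~~~~~~~~~~~~~~~~~~~^^
    return umr_minimum(a, axis, None, out, keepdims, initial, where)
ValueError: zero-size array to reduction operation minimum which has no identity
```

```bash
sed -i 's/dark=.*/dark=(V<125)\&(S>12)\&~blue/' fit.py; python3 fit.py
```

```text
bed near ang -0.074 pt [555.8  71.9]
flap near ang -0.0634 pt [641.9  66.4]
flap edge ang -0.0731 pt [616.2 124.3]
bed rear ang -0.0701 pt [502.3 122. ]
plate z 0.13376829234826462 front z 0.13403839330637562
plate far ang -0.079 pt [560.6  63.5]
plate front ang -0.0854 pt [619.8  33.5]
plate rear ang -0.1135 pt [501.2  53.4]
```

>>> carry_out([
  {"hand": 0,"x": 0.05,"y": -0.026,"z": 0,"ax": 0,"ay": 0,"az": -0.011},
  {"hand": 0,"x": 0.1,"y": -0.026,"z": 0.02,"ax": 0,"ay": 0,"az": -0.011},
  {"hand": 0,"x": 0.11,"y": -0.026,"z": 0.06,"ax": 0,"ay": 0,"az": -0.011},
  {"hand": 0,"x": 0.11,"y": -0.026,"z": 0.1,"ax": 0,"ay": 0,"az": -0.011},
  {"hand": 0,"x": 0.11,"y": -0.026,"z": 0.1,"ax": 0,"ay": 0,"az": -0.011},
  {"hand": 0,"x": 0.11,"y": -0.026,"z": 0.1,"ax": 0,"ay": 0,"az": -0.011},
  {"hand": 0,"x": 0.11,"y": -0.026,"z": 0.1,"ax": 0,"ay": 0,"az": -0.011},
])

```text
t: 4.62
tool_pos: [0.5049, 0.141, 0.2342]
orientation: [2.3, 2.137, 0.005]
force: [-0.6, 0.7, -1.0]
opening: 0.0099
gripper_force: 40.0
```

```bash
cat > chk.py <<'E'
from go import *
s=read_state(); o=R.from_rotvec(s['orientation']).as_matrix(); t=s['tool_pos']*1000
u=np.array([np.cos(.072),-np.sin(.072)]); n=np.array([-u[1],u[0]])
print('t',s['t'],'pos',np.round(t,1),'nose past lip',round(t[:2]@u+99.5-606,1),'off centre',round(t[:2]@n-176.5,1),'yaw',np.round(np.arctan2(o[1,1],o[0,1]),4),'tilt',np.round(o[:2,2],4),'F',np.round(s['force'],1),'T',np.round(s['wrist_torque'],2),s['opening'])
E
python3 chk.py
```

```text
t 4.625 pos [504.9 141.  234.2] nose past lip -13.1 off centre 0.5 yaw -0.0738 tilt [0.0039 0.0007] F [-0.6  0.7 -1. ] T [-0.05 -0.02  0.02] 0.009883340188157765
```

>>> carry_out([
  {"hand": 0,"x": 0,"y": 0,"z": 0.01,"ax": 0,"ay": 0,"az": 0},
  {"hand": 0,"x": 0,"y": 0,"z": 0.016,"ax": 0,"ay": 0,"az": 0},
  {"hand": 0,"x": 0,"y": 0,"z": 0.018,"ax": 0,"ay": 0,"az": 0},
  {"hand": 0,"x": 0,"y": 0,"z": 0.018,"ax": 0,"ay": 0,"az": 0},
  {"hand": 0,"x": 0,"y": 0,"z": 0.018,"ax": 0,"ay": 0,"az": 0},
])

```text
t: 5.25
tool_pos: [0.5036, 0.1413, 0.214]
orientation: [-2.301, -2.139, 0.001]
force: [-3.7, -0.5, 4.7]
opening: 0.01
gripper_force: 40.0
```

```bash
python3 chk.py; python3 - <<'E'
from go import *
a=[]
for n in('side','scene'):
    im,d,p=grab(n); c=im[150:270,170:320] if n=='side' else im[150:270,190:340]
    a.append(cv2.resize(c,None,fx=4,fy=2.4*4/4*1.0,interpolation=cv2.INTER_CUBIC))
cv2.imwrite('pics/c.png',np.vstack(a))
E
```

```text
t 5.25 pos [503.6 141.3 214. ] nose past lip -14.3 off centre 0.6 yaw -0.0729 tilt [-0.0006 -0.0002] F [-3.7 -0.5  4.7] T [-0.12  0.47 -0.07] 0.010013306953255438
```

View pics/c.png

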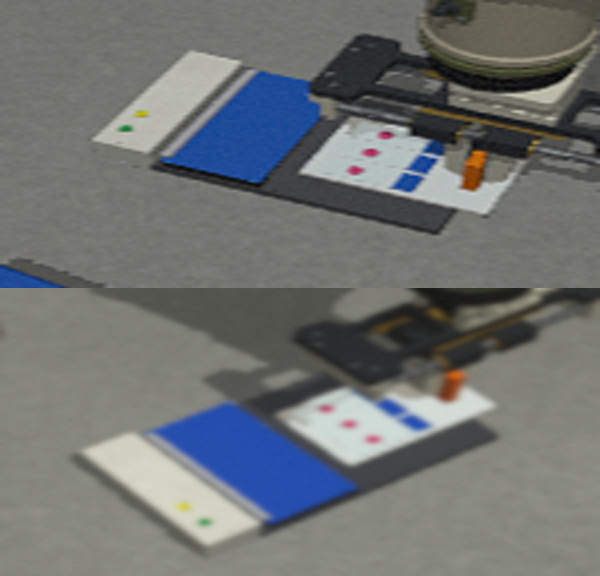

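The carrier touches the bed flat at 4.7 N, in line with the flap and about 14 mm short of it. Sliding in.

>>> carry_out([
  {"hand": 0,"x": 0,"y": 0.004,"z": 0,"ax": 0,"ay": 0,"az": 0},
  {"hand": 0,"x": 0,"y": 0.009,"z": 0,"ax": 0,"ay": 0,"az": 0},
  {"hand": 0,"x": 0,"y": 0.014,"z": 0,"ax": 0,"ay": 0,"az": 0},
  {"hand": 0,"x": 0,"y": 0.018,"z": 0,"ax": 0,"ay": 0,"az": 0},
  {"hand": 0,"x": 0,"y": 0.022,"z": 0,"ax": 0,"ay": 0,"az": 0},
  {"hand": 0,"x": 0,"y": 0.026,"z": 0,"ax": 0,"ay": 0,"az": 0},
  {"hand": 0,"x": 0,"y": 0.028,"z": 0,"ax": 0,"ay": 0,"az": 0},
  {"hand": 0,"x": 0,"y": 0.028,"z": 0,"ax": 0,"ay": 0,"az": 0},
])

```text
t: 6.35
tool_pos: [0.5318, 0.1393, 0.214]
orientation: [-2.301, -2.139, -0.0]
force: [-1.1, 0.1, 5.2]
opening: 0.0096
gripper_force: 40.0
```

```bash
python3 chk.py; python3 - <<'E'
from go import *
im,d,p=grab('side'); W=pts('s',d,p); m=masks(im)['blue']; k=np.zeros_like(m); k[175:230,200:262]=1; m&=k
print('flap z pct',np.percentile(W[m][:,2],[5,25,50,75,95]).round(4),m.sum())
cv2.imwrite('pics/d.png',cv2.resize(im[150:270,170:320],None,fx=4,fy=4,interpolation=cv2.INTER_CUBIC))
E
```

```text
t 6.35 pos [531.8 139.3 214. ] nose past lip 13.9 off centre 0.7 yaw -0.0729 tilt [0.0001 0.0002] F [-1.1  0.1  5.2] T [ 0.02  0.33 -0.01] 0.009640594554244427
flap z pct [0.0215 0.023  0.0241 0.025  0.0266] 899
```

View pics/d.png

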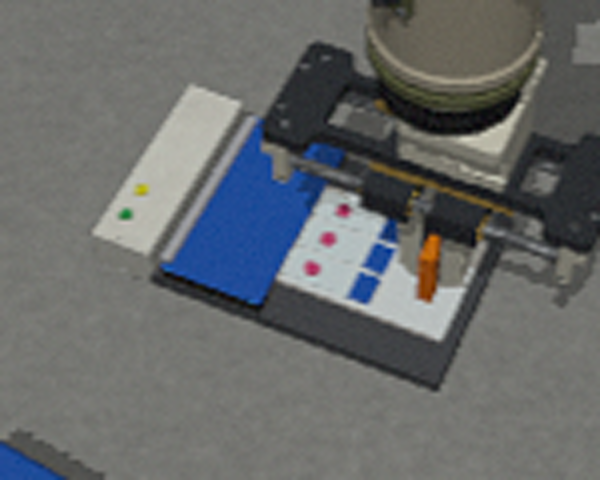

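The front edge is under the flap (edge line from (325,190) to (275,280)), and the flap is still level. Now feeling for the stop.

>>> carry_out([
  {"hand": 0,"x": 0,"y": 0.001,"z": 0,"ax": 0,"ay": 0,"az": 0},
  {"hand": 0,"x": 0,"y": 0.002,"z": 0,"ax": 0,"ay": 0,"az": 0},
  {"hand": 0,"x": 0,"y": 0.003,"z": 0,"ax": 0,"ay": 0,"az": 0},
  {"hand": 0,"x": 0,"y": 0.004,"z": 0,"ax": 0,"ay": 0,"az": 0},
  {"hand": 0,"x": 0,"y": 0.005,"z": 0,"ax": 0,"ay": 0,"az": 0},
  {"hand": 0,"x": 0,"y": 0.006,"z": 0,"ax": 0,"ay": 0,"az": 0},
  {"hand": 0,"x": 0,"y": 0.006,"z": 0,"ax": 0,"ay": 0,"az": 0},
])

```text
t: 7.28
tool_pos: [0.5376, 0.1389, 0.214]
orientation: [-2.301, -2.139, 0.0]
force: [-4.8, 0.0, 7.2]
opening: 0.0095
gripper_force: 40.0
```

>>> carry_out([
  {"hand": 0,"x": 0,"y": 0.001,"z": 0,"ax": 0,"ay": 0,"az": 0},
  {"hand": 0,"x": 0,"y": 0.002,"z": 0,"ax": 0,"ay": 0,"az": 0},
  {"hand": 0,"x": 0,"y": 0.003,"z": 0,"ax": 0,"ay": 0,"az": 0},
  {"hand": 0,"x": 0,"y": 0.003,"z": 0,"ax": 0,"ay": 0,"az": 0},
])

```text
t: 7.78
tool_pos: [0.5406, 0.1387, 0.214]
orientation: [-2.301, -2.139, 0.0]
force: [-3.2, 1.3, 6.1]
opening: 0.01
gripper_force: 40.0
```

>>> carry_out([
  {"hand": 0,"x": 0,"y": 0.001,"z": 0,"ax": 0,"ay": 0,"az": 0},
  {"hand": 0,"x": 0,"y": 0.002,"z": 0,"ax": 0,"ay": 0,"az": 0},
  {"hand": 0,"x": 0,"y": 0.003,"z": 0,"ax": 0,"ay": 0,"az": 0},
  {"hand": 0,"x": 0,"y": 0.003,"z": 0,"ax": 0,"ay": 0,"az": 0},
])

```text
t: 8.28
tool_pos: [0.5436, 0.1385, 0.2141]
orientation: [-2.301, -2.139, 0.0]
force: [-3.9, 0.1, 6.4]
opening: 0.0101
gripper_force: 40.0
```

>>> carry_out([
  {"hand": 0,"x": 0,"y": 0.001,"z": 0,"ax": 0,"ay": 0,"az": 0},
  {"hand": 0,"x": 0,"y": 0.002,"z": 0,"ax": 0,"ay": 0,"az": 0},
  {"hand": 0,"x": 0,"y": 0.002,"z": 0,"ax": 0,"ay": 0,"az": 0},
])

```text
t: 8.65
tool_pos: [0.5456, 0.1383, 0.214]
orientation: [-2.301, -2.139, 0.0]
force: [-4.2, 0.5, 6.3]
opening: 0.0095
gripper_force: 40.0
```

>>> carry_out([
  {"hand": 0,"x": 0,"y": 0.001,"z": 0,"ax": 0,"ay": 0,"az": 0},
  {"hand": 0,"x": 0,"y": 0.002,"z": 0,"ax": 0,"ay": 0,"az": 0},
  {"hand": 0,"x": 0,"y": 0.002,"z": 0,"ax": 0,"ay": 0,"az": 0},
])

```text
t: 9.02
tool_pos: [0.5471, 0.1383, 0.214]
orientation: [-2.3, -2.138, 0.002]
force: [-9.6, 0.5, 10.2]
opening: 0.0093
gripper_force: 40.0
```

>>> carry_out([
  {"hand": 0,"x": 0,"y": 0.001,"z": 0,"ax": 0,"ay": 0,"az": 0},
  {"hand": 0,"x": 0,"y": 0.002,"z": 0,"ax": 0,"ay": 0,"az": 0},
  {"hand": 0,"x": 0,"y": 0.002,"z": 0,"ax": 0,"ay": 0,"az": 0},
])

```text
t: 9.4
tool_pos: [0.5488, 0.1382, 0.214]
orientation: [-2.299, -2.138, 0.003]
force: [-10.4, 0.3, 12.7]
opening: 0.0098
gripper_force: 40.0
```

>>> carry_out([
  {"hand": 0,"x": 0,"y": 0.001,"z": 0,"ax": 0,"ay": 0,"az": 0},
  {"hand": 0,"x": 0,"y": 0.0015,"z": 0,"ax": 0,"ay": 0,"az": 0},
  {"hand": 0,"x": 0,"y": 0.0015,"z": 0,"ax": 0,"ay": 0,"az": 0},
])

```text
t: 9.78
tool_pos: [0.5501, 0.1381, 0.214]
orientation: [-2.299, -2.138, 0.004]
force: [-12.5, 0.1, 14.4]
opening: 0.0095
gripper_force: 40.0
```

```bash
python3 chk.py
```

```text
t 9.775 pos [550.1 138.1 214. ] nose past lip 32.2 off centre 0.8 yaw -0.0727 tilt [-0.0034  0.0001] F [-12.5   0.1  14.4] T [ 0.01  1.61 -0.03] 0.009451317715954989
```

>>> carry_out([
  {"hand": 0,"x": 0,"y": 0.001,"z": 0,"ax": 0,"ay": 0,"az": 0},
  {"hand": 0,"x": 0,"y": 0.002,"z": 0,"ax": 0,"ay": 0,"az": 0},
  {"hand": 0,"x": 0,"y": 0.002,"z": 0,"ax": 0,"ay": 0,"az": 0},
  {"hand": 0,"x": 0,"y": 0.002,"z": 0,"ax": 0,"ay": 0,"az": 0},
])

```text
t: 10.28
tool_pos: [0.551, 0.1381, 0.214]
orientation: [-2.297, -2.136, 0.008]
force: [-22.7, 0.3, 23.1]
opening: 0.0098
gripper_force: 40.1
```

```bash
python3 chk.py
```

```text
t 10.275 pos [551.  138.1 214. ] nose past lip 33.1 off centre 0.9 yaw -0.0724 tilt [-0.007  -0.0001] F [-22.7   0.3  23.1] T [0.04 3.02 0.01] 0.009780518468257927
```

>>> carry_out([
  {"hand": 0,"x": 0,"y": -0.0005,"z": 0,"ax": 0,"ay": 0,"az": 0},
  {"hand": 0,"x": 0,"y": -0.0005,"z": 0,"ax": 0,"ay": 0,"az": 0},
  {"hand": 0,"x": 0,"y": -0.0005,"z": 0,"ax": 0,"ay": 0,"az": 0},
  {"hand": 0,"x": 0,"y": -0.0005,"z": 0,"ax": 0,"ay": 0,"az": 0},
])

```text
t: 10.78
tool_pos: [0.5508, 0.1381, 0.214]
orientation: [-2.298, -2.137, 0.007]
force: [-20.7, 0.4, 19.7]
opening: 0.0098
gripper_force: 40.0
```

```bash
python3 - <<'E'
from go import *
im,d,p=grab('side'); W=pts('s',d,p); m=masks(im)['blue']; k=np.zeros_like(m); k[175:230,200:262]=1; m&=k
print('flap z pct',np.percentile(W[m][:,2],[5,25,50,75,95]).round(4),m.sum())
A=np.c_[W[m][:,:2],np.ones(m.sum())]; print('flap slope',np.linalg.lstsq(A,W[m][:,2],rcond=None)[0][:2])
z=np.load('side.npz'); W=pts('s',z['d'],z);m=masks(z['im'])['blue']&k; A=np.c_[W[m][:,:2],np.ones(m.sum())]; print('at start',np.linalg.lstsq(A,W[m][:,2],rcond=None)[0][:2])
cv2.imwrite('pics/e.png',cv2.resize(im[150:270,170:320],None,fx=4,fy=4,interpolation=cv2.INTER_CUBIC))
E
python3 chk.py
```

```text
flap z pct [0.0184 0.0227 0.0238 0.0247 0.0266] 941
flap slope [-0.80272863  0.86760973]
at start [-1.12149873  0.56435913]
t 10.825 pos [550.8 138.1 214. ] nose past lip 33.0 off centre 0.9 yaw -0.0725 tilt [-0.0059 -0.    ] F [-20.8  -0.5  20.1] T [-0.02  2.59  0.02] 0.009774672257699887
```

View pics/e.png

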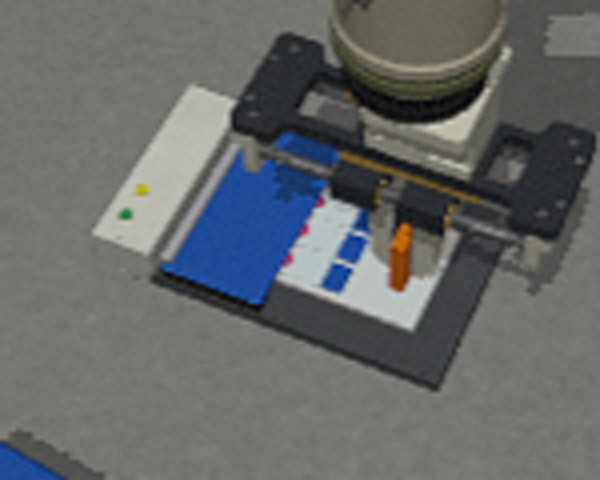

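The carrier is in under the level flap (the flap outline is unchanged, and its edge crosses the red dots at (290,255)-(320,200)). It is steady with the stop solid, a 20 N push and a 20 N press. Handing in.

```bash
python3 -c "
from plant import robot
print(robot.close_job())"
```

```text
the job is handed in; nothing more can be done
None
```

I handed the job in with the carrier still gripped and its front edge about 33 mm under the flap, within 1 mm of centre. I take the hidden stop as home, because the push force climbed to 23 N over the last millimetre; at hand-in I was pushing and pressing down with about 20 N each and the flap was level. No verdict came back.

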